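Snap the small-parts case shut

ROBOT

A 6-joint arm with a two-finger parallel gripper is mounted at the origin on the work surface. World frame = base frame: x ahead of the robot, y to its left, z up, the work surface at z = 0. Lengths are in m, angles in rad, forces in N, time in s.
With the tool pointing down it reaches from about 0.25 to 0.775 m from the base axis. Payload 4 kg.
Tool frame: the origin (TCP) lies at the very end of the fingers, on their centre line; the grasp point (between the pads) lies 19 mm behind it; y points along the fingers, x is the direction in which the jaws open and shut, and the axes are right-handed (so a half turn about y gives the same grasp; the last joint's range is limited). The gripper opens to 94 mm and grips with 3 to 60 N. Pads are 16 mm wide; open, the fingers measure 119 mm over their backs; the gripper's body (75 mm by 177 mm) begins 78 mm behind the grasp point.
Start: joints at [-1.375, 0.087, 1.371, -0, 1.684, -0.103], TCP at [0.162, -0.526, 0.206] pointing down, gripper open.
Joint ranges: [-3.1, 3.1], [-0.76, 2.03], [0.27, 2.55], [-1.08, 4.22], [0.17, 2.65], [-2.57, 2.57]. Speed limits (rad/s): [2.79, 2.79, 3.14, 3.14, 3.14, 3.14].

INTERFACE

Orientations are given as [roll, pitch, yaw] about the fixed x, y, z axes, in that order (R = Rz(yaw) Ry(pitch) Rx(roll)).
In Python, from bench import robot, snapshot, workorder gives the robot as it stands.
- The arm moves only by the tool play_rows, never from a script. Its argument "steps" is a list of rows, each an object of numbers: "x", "y", "z": the shift along the world's x, y, z in m; "rx", "ry", "rz": the turn, a rotation vector about the world's x, y, z in rad; "hand": the finger opening in m, from 0 to 0.094. A call has 1 to 8 rows; each row shifts and turns the commanded pose from where the row before left it; what a row does not reach is not made up. A row lasts 1/8 s, in which the tool goes at most 62.5 mm and 10.7 degrees, less where a joint would pass 70% of its speed; a pose out of reach is approached as far as the arm can. A call is refused whole if a number of a shift passes 0.0625 or a number of a turn 0.188, either way. A call with a gripper value outside its range is refused whole. The fingers move at their own pace and stop on an object; the grip force is fixed at half the most. Time passes only in rows, so rows that do not move let the fingers close. It gives the time, the measured TCP pose, the force and the opening at its end, in the units of the state.
- robot.get_obs(): the state, without advancing time (a new reading comes with each control period).
- snapshot(name): name is "side" or "top"; returns a dict with "color" (400x640x3 uint8, red, green, blue), "range_z" (400x640 float32, m along the optical axis (not along the pixel's ray), 0 where there is no reading), "fov_y" (degrees; the focal length in pixels is half the picture's height over the tangent of half this angle, whatever the lens; pixels are square), "cx", "cy" (the principal point, pixels), "k1" (the pictures are not rectified: a ray, as slopes to the right and down, at radius r is drawn at 1 + k1 r^2 times it, then the intrinsics apply), "T" (4x4, takes a point from camera to world coordinates). Camera axes: x right, y down, z forward; pixel columns grow to the right and rows downward; lengths in m; the calibration is good to about 2 mm. A picture is of the moment at which its call begins.
- workorder.close_job(): hands the job in, once; it reports no verdict.
The state is a dict: "time": time; "joint_positions": joint angles; "qvel": joint speeds; "joint_torque": joint torques, N m; "tool_pos": TCP position; "ee_rot": TCP orientation; "wrist_force": force on the tool from outside, world axes, zero at the start; "wrist_torque": the same for the moment, N m; "width": finger opening in m.
Only numpy, scipy, OpenCV 4.12 (cv2) and the standard library are available. Lean on these libraries where they do the work, as an engineer would, in place of code of your own. Each camera call takes 0.05 s, during which the arm holds its last target.

TASK

Press down the raised rim sections on all four sides of the parts case's lid, one after another, until each clicks shut and stays flush. Only press: do not lift, tip or shove the case, and leave the screwdriver, tin and coupling beside it alone. Finish with the hand clear.

Things in the scene. Friction and masses are not known exactly. Their poses are not given: they have to be found in the camera images.
- case: closed blue-grey plastic parts case, about 4 kg, loose on the bench, 160 (x) by 210 (y) by 86 mm high. Origin: centre of its underside, z up. Pale grey lid on top: a fixed middle panel (94 by 144 mm) and four fixed 34 mm corner squares, tops 83 mm above the bench; between the corners four hinged rim sections, one per side, start standing up. Yaw within 0.5 rad
- flap_far (a joint): rim section on the case's +x (long) side: 0 = shut flush (top 86 mm above the bench), 0.40 rad = open. Hinged at the middle panel's edge. Pushed slowly at its press point it resists with up to about 9 N, springs back open if let go above about 0.12 rad, and below that snaps shut by itself and stays shut
- flap_near (a joint): rim section on the case's -x (long) side: 0 = shut flush (top 86 mm above the bench), 0.40 rad = open. Hinged at the middle panel's edge. Pushed slowly at its press point it resists with up to about 9 N, springs back open if let go above about 0.12 rad, and below that snaps shut by itself and stays shut
- flap_left (a joint): rim section on the case's +y (short) side: 0 = shut flush (top 86 mm above the bench), 0.40 rad = open. Hinged at the middle panel's edge. Pushed slowly at its press point it resists with up to about 9 N, springs back open if let go above about 0.12 rad, and below that snaps shut by itself and stays shut
- flap_right (a joint): rim section on the case's -y (short) side: 0 = shut flush (top 86 mm above the bench), 0.40 rad = open. Hinged at the middle panel's edge. Pushed slowly at its press point it resists with up to about 9 N, springs back open if let go above about 0.12 rad, and below that snaps shut by itself and stays shut
- press_far (a point): press point on the top face of the +x rim section: a flat pale grey strip 140 mm long, 36 mm from hinge line to outer edge, 5 mm thick, with two fine dark ribs. Midway along it, 25 mm out from the hinge line, 73 mm from the case's centre along +x when shut; it moves with the section, 10 mm higher when open. x points outward, z is the strip's normal
- press_near (a point): press point on the top face of the -x rim section: a flat pale grey strip 140 mm long, 36 mm from hinge line to outer edge, 5 mm thick, with two fine dark ribs. Midway along it, 25 mm out from the hinge line, 73 mm from the case's centre along -x when shut; it moves with the section, 10 mm higher when open. x points outward, z is the strip's normal
- press_left (a point): press point on the top face of the +y rim section: a flat pale grey strip 90 mm long, 36 mm from hinge line to outer edge, 5 mm thick, with two fine dark ribs. Midway along it, 25 mm out from the hinge line, 98 mm from the case's centre along +y when shut; it moves with the section, 10 mm higher when open. x points outward, z is the strip's normal
- press_right (a point): press point on the top face of the -y rim section: a flat pale grey strip 90 mm long, 36 mm from hinge line to outer edge, 5 mm thick, with two fine dark ribs. Midway along it, 25 mm out from the hinge line, 98 mm from the case's centre along -y when shut; it moves with the section, 10 mm higher when open. x points outward, z is the strip's normal
- driver: screwdriver lying loose left (case +y) of the case, about 200 mm long; bystander
- tin: closed steel tin, 60 mm wide, 85 mm high, standing loose right (case -y) of the case; origin under its centre; bystander
- coupling: brass flanged coupling, 44 mm wide, 40 mm high, standing loose right (case -y) of the case; origin under its centre; bystander

How it is judged:
By the outcome, as a careful person would: the job done as asked, in the order asked, and still so for the second after the job is handed in, with the robot touching nothing.
It also fails if it takes over 45 s, if anything falls off the work surface, if the arm or the gripper's body presses on something with over 40 N, if the wrist force passes 120 N, or if a joint passes its speed limit or range.

## Working session

There is one attempt and no reset: what is moved stays moved. The work goes in short steps, Python scripts to look and compute and a tool call to move; the robot and the scene stay as the last step left them, time stands still between calls to the robot, and variables do not carry over. Pictures are saved under pics/ and viewed, and the job is handed in when it is done.

Besides the shell and the picture viewer there is one more tool, called after "Call:" as name([rows], argument=value, ...), one row to a line, values as JSON. play_rows: Moves the arm, as the interface text tells. Its arguments: {"type":"object","properties":{"steps":{"type":"array"}},"required":["steps"]}

```bash
mkdir -p pics; cat > h.py <<'E'
import numpy as np,cv2
from bench import robot,snapshot,workorder
def K(s):
    f=200/np.tan(np.radians(s['fov_y'])/2); return np.array([[f,0,s['cx']],[0,f,s['cy']],[0,0,1]])
def rays(s,px):
    px=np.asarray(px,float).reshape(-1,1,2); k=K(s)
    n=cv2.undistortPoints(px,k,np.array([s['k1'],0,0,0.]),).reshape(-1,2)
    return np.c_[n,np.ones(len(n))]
def onplane(s,px,z):
    d=rays(s,px)@s['T'][:3,:3].T; o=s['T'][:3,3]
    return o+d*((z-o[2])/d[:,2])[:,None]
def cloud(s):
    v,u=np.mgrid[0:400,0:640]; d=rays(s,np.c_[u.ravel(),v.ravel()])*s['range_z'].reshape(-1,1)
    return (d@s['T'][:3,:3].T+s['T'][:3,3]).reshape(400,640,3)
def proj(s,P):
    R=s['T'][:3,:3]; p=(np.atleast_2d(P)-s['T'][:3,3])@R
    return cv2.projectPoints(p.reshape(-1,1,3),np.zeros(3),np.zeros(3),K(s),np.array([s['k1'],0,0,0.]))[0].reshape(-1,2)
E
python3 - <<'E'
from h import *
for n in('top','side'):
    s=snapshot(n); cv2.imwrite(f'pics/{n}0.png',s['color'][...,::-1]); print(n,s['fov_y'],s['k1'],s['T'].round(3).tolist(),(s['range_z']>0).mean())
    np.save(f'{n}0.npy',s,allow_pickle=True)
o=robot.get_obs();print(o)
E
```

```text
top 48.170336669091924 0.006951954081040563 [[-0.024, -0.992, 0.123, 0.444], [-0.999, 0.027, 0.022, 0.025], [-0.025, -0.122, -0.992, 1.047], [0.0, 0.0, 0.0, 1.0]] 0.99610546875
side 49.084363140992934 -0.05865710136586556 [[-0.995, -0.065, 0.075, 0.509], [-0.097, 0.774, -0.626, 0.683], [-0.018, -0.63, -0.776, 0.922], [0.0, 0.0, 0.0, 1.0]] 0.99605859375
{'time': 0.1, 'joint_positions': array([-1.37509257e+00,  8.78708166e-02,  1.37206298e+00, -1.15309941e-05,
        1.68358624e+00, -1.03092798e-01]), 'qvel': array([-0.00039544, -0.00084015, -0.00197762,  0.00098618, -0.00065913,
        0.00114951]), 'joint_torque': array([ 3.27926224e-03, -3.41251659e+01, -3.03303123e+01,  7.21464213e-02,
        3.04314983e-02, -9.37540153e-05]), 'tool_pos': array([ 0.16180581, -0.52516069,  0.20444719]), 'ee_rot': array([-1.57060938,  0.00191833, -1.27200088]), 'wrist_force': array([-0.38236858,  1.13888024,  0.00598733]), 'wrist_torque': array([-0.05250246, -0.04798742,  0.00067741]), 'width': 0.09376836721981979}
```

View pics/top0.png

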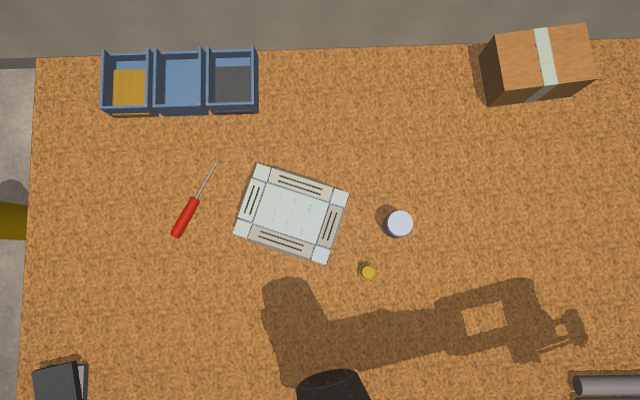

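View pics/side0.png

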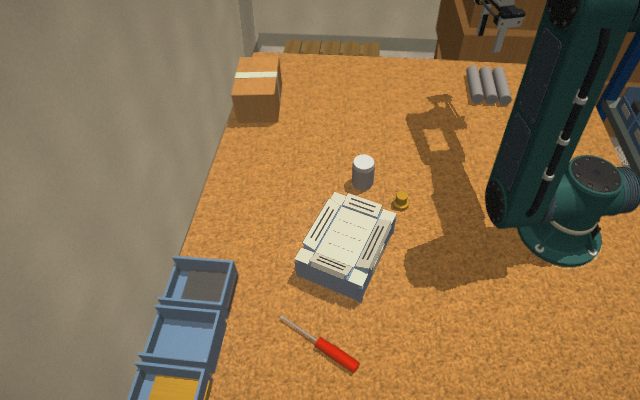

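The top view shows the case centred near (291,213). Its long axis runs from upper left to lower right, and all four flaps are up. The driver is at (195,200), the tin at (399,223) and the coupling at (367,271). Next I measure the case pose.

```bash
python3 - <<'E'
from h import *
for n in('top','side'):
    s=np.load(f'{n}0.npy',allow_pickle=True).item(); c=cloud(s); col=s['color'].astype(int)
    hsv=cv2.cvtColor(s['color'],cv2.COLOR_RGB2HSV)
    box=np.abs(c[...,:2]-[0.5,0.05]).max(2)<0.25
    # height based: fixed lid tops
    up=(c[...,2]>0.07)&(c[...,2]<0.115)&(hsv[...,1]<60)&box
    k,lab,st,ce=cv2.connectedComponentsWithStats(up.astype(np.uint8))
    for i in range(1,k):
        if st[i,4]>150: print(n,i,st[i],ce[i],c[lab==i].mean(0).round(4),np.percentile(c[lab==i][:,2],[5,25,50,75,95]).round(4))
    i=1+st[1:,4].argmax(); m=(lab==i).astype(np.uint8)
    P=c[lab==i]
    r=cv2.minAreaRect((P[:,:2]*1000).astype(np.float32)); print('rect all',r)
    fl=P[np.abs(P[:,2]-0.083)<0.0025]; r=cv2.minAreaRect((fl[:,:2]*1000).astype(np.float32)); print('flat',len(fl),r)
    hi=P[P[:,2]>.090]; r=cv2.minAreaRect((hi[:,:2]*1000).astype(np.float32)); print('hi',len(hi),r,P[:,2].max())
    # pixel contour corners
    cn=max(cv2.findContours(m,cv2.RETR_EXTERNAL,cv2.CHAIN_APPROX_NONE)[0],key=cv2.contourArea)
    b=cv2.boxPoints(cv2.minAreaRect(cn)); print(b.round(1).tolist())
    print('tin etc', )
E
python3 - <<'E'
import cv2
a=cv2.imread('pics/top0.png')[140:300,210:430];cv2.imwrite('pics/topz.png',cv2.resize(a,None,fx=3.6,fy=3.6,interpolation=cv2.INTER_CUBIC))
E
```

```text
top 1 [ 233  163  116  102 7499] [290.7419656  213.15508734] [0.5346 0.1108 0.0862] [0.0787 0.0812 0.0838 0.0914 0.0971]
top 2 [386 210  27  27 567] [399.14462081 222.97530864] [ 0.5073 -0.1221  0.0821] [0.0736 0.0816 0.0829 0.0841 0.0858]
rect all ((535.9334106445312, 111.08058166503906), (218.6846160888672, 168.49017333984375), 70.35896301269531)
flat 2921 ((535.1005859375, 110.22177124023438), (216.0379638671875, 168.14706420898438), 70.05046844482422)
hi 2260 ((535.7742919921875, 110.89907836914062), (215.98680114746094, 165.2786102294922), 70.37484741210938) 0.10301405765912819
[[230.6999969482422, 233.89999389648438], [255.3000030517578, 160.10000610351562], [350.70001220703125, 191.89999389648438], [326.1000061035156, 265.70001220703125]]
tin etc
side 1 [353 154  22  20 329] [363.27051672 163.75379939] [ 0.5071 -0.1156  0.0823] [0.0726 0.0809 0.0839 0.0853 0.087 ]
side 2 [ 295  192  101   98 5692] [346.49156711 238.09399157] [0.5343 0.1229 0.087 ] [0.0796 0.0823 0.0846 0.0922 0.0981]
rect all ((533.0504150390625, 115.86299133300781), (219.5059051513672, 166.27964782714844), 70.43135070800781)
flat 2637 ((533.2241821289062, 115.86152648925781), (215.87818908691406, 165.9512481689453), 70.43135070800781)
hi 1876 ((534.3478393554688, 116.97459411621094), (216.3291778564453, 164.2710418701172), 69.87079620361328) 0.103216874042942
[[293.20001220703125, 261.20001220703125], [330.0, 181.39999389648438], [397.5, 212.5], [360.70001220703125, 292.29998779296875]]
tin etc
```

View pics/topz.png

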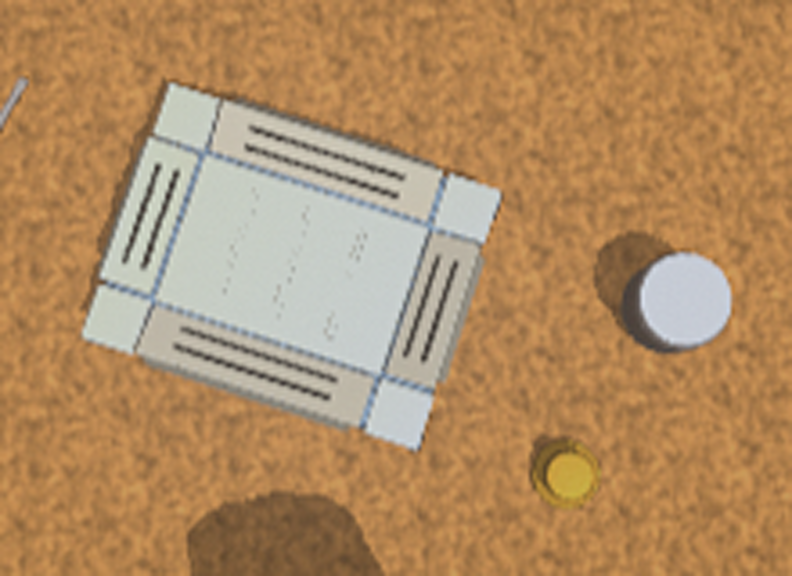

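Call:
play_rows([
  {"x":0.0315,"y":0.0438,"rz":-0.046,"hand":0},
  {"x":0.0315,"y":0.0438,"rz":-0.046,"hand":0},
  {"x":0.0315,"y":0.0438,"rz":-0.046,"hand":0},
  {"x":0.0315,"y":0.0438,"rz":-0.046,"hand":0},
  {"x":0.0315,"y":0.0438,"rz":-0.046,"hand":0},
  {"x":0.0315,"y":0.0438,"rz":-0.046,"hand":0},
  {"x":0.0315,"y":0.0438,"rz":-0.046,"hand":0},
])

```text
schema error: expected keys x, y, z, rx, ry, rz, hand
```

Call:
play_rows([
  {"x":0.0315,"y":0.0438,"rz":-0.046,"hand":0},
  {"x":0.0315,"y":0.0438,"rz":-0.046,"hand":0},
  {"x":0.0315,"y":0.0438,"rz":-0.046,"hand":0},
  {"x":0.0315,"y":0.0438,"rz":-0.046,"hand":0},
  {"x":0.0315,"y":0.0438,"rz":-0.046,"hand":0},
  {"x":0.0315,"y":0.0438,"rz":-0.046,"hand":0},
  {"x":0.0315,"y":0.0438,"rz":-0.046,"hand":0},
  {"hand":0},
])

```text
schema error: expected keys x, y, z, rx, ry, rz, hand
```

Call:
play_rows([
  {"x":0.0315,"y":0.0438,"z":0,"rx":0,"ry":0,"rz":-0.046,"hand":0},
  {"x":0.0315,"y":0.0438,"z":0,"rx":0,"ry":0,"rz":-0.046,"hand":0},
  {"x":0.0315,"y":0.0438,"z":0,"rx":0,"ry":0,"rz":-0.046,"hand":0},
  {"x":0.0315,"y":0.0438,"z":0,"rx":0,"ry":0,"rz":-0.046,"hand":0},
  {"x":0.0315,"y":0.0438,"z":0,"rx":0,"ry":0,"rz":-0.046,"hand":0},
  {"x":0.0315,"y":0.0438,"z":0,"rx":0,"ry":0,"rz":-0.046,"hand":0},
  {"x":0.0315,"y":0.0438,"z":0,"rx":0,"ry":0,"rz":-0.046,"hand":0},
])

```text
time: 0.98
tool_pos: [0.3829, -0.2174, 0.2051]
ee_rot: [-1.571, 0.0, -1.596]
wrist_force: [0.4, -0.4, 0.0]
width: 0.0273
```

Call:
play_rows([
  {"x":0.0315,"y":0.0438,"z":0,"rx":0,"ry":0,"rz":-0.046,"hand":0},
  {"x":0.0315,"y":0.0438,"z":0,"rx":0,"ry":0,"rz":-0.046,"hand":0},
  {"x":0.0315,"y":0.0438,"z":0,"rx":0,"ry":0,"rz":-0.046,"hand":0},
  {"x":0.0315,"y":0.0438,"z":0,"rx":0,"ry":0,"rz":-0.046,"hand":0},
  {"x":0.0315,"y":0.0438,"z":0,"rx":0,"ry":0,"rz":-0.046,"hand":0},
  {"x":0.0315,"y":0.0438,"z":0,"rx":0,"ry":0,"rz":-0.046,"hand":0},
  {"x":0.0315,"y":0.0438,"z":0,"rx":0,"ry":0,"rz":-0.046,"hand":0},
  {"x":0,"y":0,"z":0,"rx":0,"ry":0,"rz":0,"hand":0},
])

```text
time: 1.98
tool_pos: [0.6035, 0.0905, 0.2032]
ee_rot: [-1.574, -0.001, -1.911]
wrist_force: [-0.3, -0.2, 0.3]
width: 0.0006
```

Call:
play_rows([
  {"x":0,"y":-0.002,"z":-0.044,"rx":0,"ry":0,"rz":0,"hand":0},
  {"x":0,"y":0,"z":-0.044,"rx":0,"ry":0,"rz":0,"hand":0},
  {"x":0,"y":0,"z":0,"rx":0,"ry":0,"rz":0,"hand":0},
])

```text
time: 2.35
tool_pos: [0.5991, 0.0844, 0.1126]
ee_rot: [-1.581, -0.005, -1.917]
wrist_force: [0.0, -0.3, 0.3]
width: 0.0001
```

```bash
python3 - <<'E'
from h import *
o=robot.get_obs();print(o['tool_pos'],o['wrist_force'])
ims=[]
for n in('top','side'):
    s=snapshot(n); im=s['color'][...,::-1].copy()
    u=proj(s,o['tool_pos'])[0]; print(n,u)
    cv2.circle(im,(int(u[0]),int(u[1])),1,(0,0,255),-1)
    p=(280,200) if n=='top' else (345,240)
    im=im[p[1]-80:p[1]+80,p[0]-85:p[0]+85]
    ims.append(cv2.resize(im,None,fx=2.3,fy=2.3,interpolation=cv2.INTER_CUBIC))
cv2.imwrite('pics/a1.png',np.hstack(ims))
E
```

```text
[0.59906554 0.08435957 0.11259887] [ 0.03638725 -0.33796141  0.3386786 ]
top [301.5262649  181.24346093]
side [319.93553169 215.20416765]
```

View pics/a1.png

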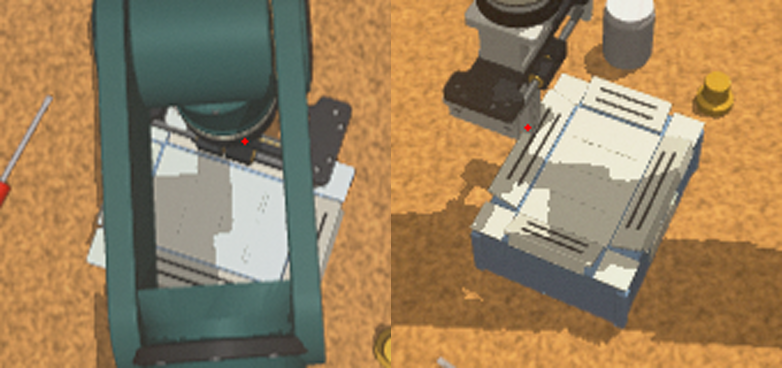

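```bash
python3 - <<'E'
from h import *
s=snapshot('side'); o=robot.get_obs();print(o['tool_pos'],o['ee_rot'],o['qvel'].round(3))
im=s['color'][...,::-1].copy()[140:250,250:410]
cv2.imwrite('pics/a2.png',cv2.resize(im,None,fx=5,fy=5,interpolation=cv2.INTER_CUBIC))
c=cloud(s)
for v in range(190,226,3): print(v,[tuple((c[v,u]*1000).round().astype(int)) for u in range(296,330,6)])
E
```

```text
[0.60389916 0.08500015 0.1199431 ] [-1.56756349e+00  1.06644627e-03 -1.91658389e+00] [ 0.005 -0.012 -0.024  0.002 -0.004  0.002]
190 [(np.int64(637), np.int64(133), np.int64(257)), (np.int64(625), np.int64(133), np.int64(258)), (np.int64(613), np.int64(132), np.int64(258)), (np.int64(601), np.int64(131), np.int64(258)), (np.int64(592), np.int64(115), np.int64(240)), (np.int64(579), np.int64(114), np.int64(240))]
193 [(np.int64(636), np.int64(141), np.int64(257)), (np.int64(624), np.int64(141), np.int64(258)), (np.int64(612), np.int64(140), np.int64(258)), (np.int64(600), np.int64(140), np.int64(260)), (np.int64(592), np.int64(115), np.int64(230)), (np.int64(579), np.int64(120), np.int64(238))]
196 [(np.int64(635), np.int64(150), np.int64(258)), (np.int64(622), np.int64(151), np.int64(261)), (np.int64(611), np.int64(147), np.int64(258)), (np.int64(599), np.int64(147), np.int64(258)), (np.int64(591), np.int64(126), np.int64(234)), (np.int64(579), np.int64(118), np.int64(226))]
199 [(np.int64(633), np.int64(157), np.int64(259)), (np.int64(622), np.int64(156), np.int64(258)), (np.int64(6
[... 1722 characters left out ...]
int64(219)), (np.int64(598), np.int64(173), np.int64(225)), (np.int64(597), np.int64(98), np.int64(124)), (np.int64(587), np.int64(73), np.int64(92))]
220 [(np.int64(673), np.int64(20), np.int64(-3)), (np.int64(657), np.int64(19), np.int64(-2)), (np.int64(642), np.int64(16), np.int64(-4)), (np.int64(625), np.int64(18), np.int64(1)), (np.int64(599), np.int64(86), np.int64(95)), (np.int64(586), np.int64(80), np.int64(89))]
223 [(np.int64(671), np.int64(31), np.int64(0)), (np.int64(655), np.int64(31), np.int64(1)), (np.int64(640), np.int64(26), np.int64(-4)), (np.int64(612), np.int64(99), np.int64(100)), (np.int64(509), np.int64(683), np.int64(922)), (np.int64(585), np.int64(89), np.int64(90))]
```

View pics/a2.png

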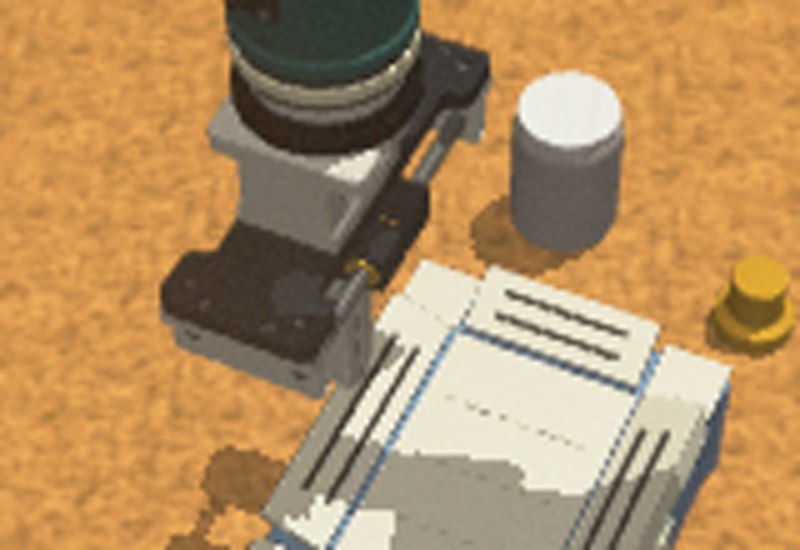

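Call:
play_rows([
  {"x":0,"y":0.003,"z":-0.008,"rx":0,"ry":0,"rz":0,"hand":0},
  {"x":0,"y":0,"z":-0.008,"rx":0,"ry":0,"rz":0,"hand":0},
  {"x":0,"y":0,"z":-0.004,"rx":0,"ry":0,"rz":0,"hand":0},
  {"x":0,"y":0,"z":-0.003,"rx":0,"ry":0,"rz":0,"hand":0},
  {"x":0,"y":0,"z":-0.003,"rx":0,"ry":0,"rz":0,"hand":0},
  {"x":0,"y":0,"z":-0.003,"rx":0,"ry":0,"rz":0,"hand":0},
])

```text
time: 3.25
tool_pos: [0.605, 0.0882, 0.0905]
ee_rot: [-1.565, 0.001, -1.916]
wrist_force: [1.6, -0.2, 2.7]
width: 0.0007
```

Call:
play_rows([
  {"x":0,"y":0,"z":-0.002,"rx":0,"ry":0,"rz":0,"hand":0},
  {"x":0,"y":0,"z":-0.002,"rx":0,"ry":0,"rz":0,"hand":0},
  {"x":0,"y":0,"z":-0.001,"rx":0,"ry":0,"rz":0,"hand":0},
  {"x":0,"y":0,"z":0,"rx":0,"ry":0,"rz":0,"hand":0},
])

```text
time: 3.75
tool_pos: [0.6025, 0.0887, 0.0861]
ee_rot: [-1.571, 0.0, -1.916]
wrist_force: [-2.9, -1.1, 11.3]
width: 0.0006
```

Call:
play_rows([
  {"x":0,"y":0,"z":-0.0015,"rx":0,"ry":0,"rz":0,"hand":0},
  {"x":0,"y":0,"z":0,"rx":0,"ry":0,"rz":0,"hand":0},
])

```text
time: 4.0
tool_pos: [0.6026, 0.0887, 0.086]
ee_rot: [-1.57, 0.0, -1.916]
wrist_force: [-5.5, -0.3, 15.8]
width: 0.0004
```

Call:
play_rows([
  {"x":0,"y":0,"z":0.006,"rx":0,"ry":0,"rz":0,"hand":0},
  {"x":0,"y":0,"z":0.02,"rx":0,"ry":0,"rz":0,"hand":0},
  {"x":0,"y":0,"z":0.02,"rx":0,"ry":0,"rz":0,"hand":0},
  {"x":0,"y":0,"z":0,"rx":0,"ry":0,"rz":0,"hand":0},
])

```text
time: 4.5
tool_pos: [0.6032, 0.0888, 0.1286]
ee_rot: [-1.57, 0.001, -1.916]
wrist_force: [-1.0, -0.1, -0.1]
width: 0.0005
```

```bash
cat > look.py <<'E'
from h import *
import sys
o=robot.get_obs();print(o['tool_pos'],o['wrist_force'],o['time'])
s=snapshot('side'); im=s['color'][...,::-1].copy()[140:320,240:440]
cv2.imwrite(sys.argv[1],cv2.resize(im,None,fx=3.3,fy=3.3,interpolation=cv2.INTER_CUBIC))
c=cloud(s); hsv=cv2.cvtColor(s['color'],cv2.COLOR_RGB2HSV)
C=np.array([.533,.116]); R=np.array([[.942,-.335],[.335,.942]])
L=(c[...,:2]-C)@R.T   # case coords
for n,(a,b) in dict(far=(0,1),near=(0,-1),left=(1,1),right=(1,-1)).items():
    d=L[...,a]*b; h0=.047 if a==0 else .072; t=np.abs(L[...,1-a])
    m=(d>h0+.018)&(d<h0+.032)&(t<(.06 if a==0 else .036))&(c[...,2]>.075)&(c[...,2]<.11)
    print(n,m.sum(),np.median(c[m][:,2]).round(4) if m.any() else None)
m=(np.abs(L[...,0])<.04)&(np.abs(L[...,1])<.06)&(c[...,2]>.075)&(c[...,2]<.1);print('panel',np.median(c[m][:,2]))
E
python3 look.py pics/b1.png
```

```text
[0.60322273 0.08880607 0.12862293] [-0.97863222 -0.12758504 -0.14462132] 4.5
far 248 0.0858
near 286 0.0968
left 200 0.0965
right 180 0.0955
panel 0.08277512195846137
```

View pics/b1.png

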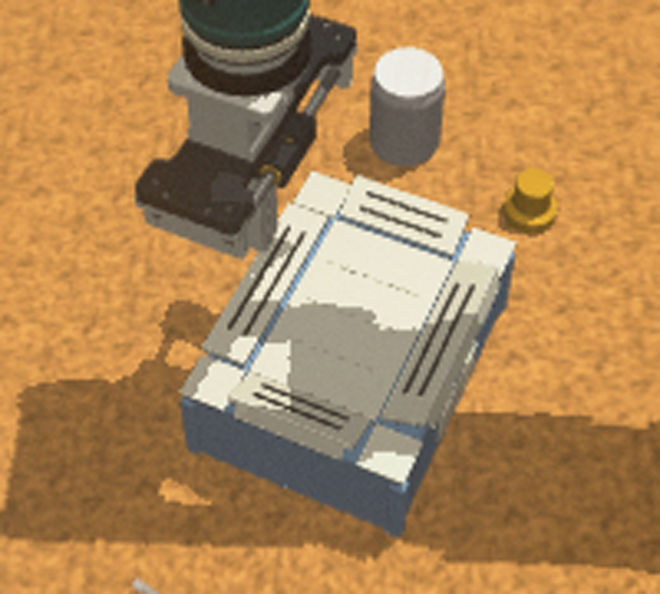

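The picture shows the far section flush, at a measured 85.8 mm, with the other three still up at about 96 mm. Near is next.

Call:
play_rows([
  {"x":-0.0344,"y":0.0122,"z":0,"rx":0,"ry":0,"rz":0,"hand":0},
  {"x":-0.0344,"y":0.0122,"z":0,"rx":0,"ry":0,"rz":0,"hand":0},
  {"x":-0.0344,"y":0.0122,"z":0,"rx":0,"ry":0,"rz":0,"hand":0},
  {"x":-0.0344,"y":0.0122,"z":0,"rx":0,"ry":0,"rz":0,"hand":0},
  {"x":0,"y":0,"z":-0.01,"rx":0,"ry":0,"rz":0,"hand":0},
  {"x":0,"y":0,"z":-0.01,"rx":0,"ry":0,"rz":0,"hand":0},
  {"x":0,"y":0,"z":-0.005,"rx":0,"ry":0,"rz":0,"hand":0},
  {"x":0,"y":0,"z":0,"rx":0,"ry":0,"rz":0,"hand":0},
])

```text
time: 5.55
tool_pos: [0.4653, 0.1369, 0.1018]
ee_rot: [-1.573, -0.001, -1.917]
wrist_force: [0.6, 0.2, -0.2]
width: 0.0006
```

Call:
play_rows([
  {"x":0,"y":0,"z":-0.003,"rx":0,"ry":0,"rz":0,"hand":0},
  {"x":0,"y":0,"z":-0.003,"rx":0,"ry":0,"rz":0,"hand":0},
  {"x":0,"y":0,"z":-0.003,"rx":0,"ry":0,"rz":0,"hand":0},
  {"x":0,"y":0,"z":-0.003,"rx":0,"ry":0,"rz":0,"hand":0},
  {"x":0,"y":0,"z":-0.002,"rx":0,"ry":0,"rz":0,"hand":0},
  {"x":0,"y":0,"z":-0.002,"rx":0,"ry":0,"rz":0,"hand":0},
  {"x":0,"y":0,"z":-0.001,"rx":0,"ry":0,"rz":0,"hand":0},
  {"x":0,"y":0,"z":0,"rx":0,"ry":0,"rz":0,"hand":0},
])

```text
time: 6.55
tool_pos: [0.4655, 0.1372, 0.0862]
ee_rot: [-1.57, -0.0, -1.916]
wrist_force: [-0.5, -0.7, 2.0]
width: 0.0003
```

Call:
play_rows([
  {"x":0,"y":0,"z":-0.002,"rx":0,"ry":0,"rz":0,"hand":0},
  {"x":0,"y":0,"z":-0.001,"rx":0,"ry":0,"rz":0,"hand":0},
  {"x":0,"y":0,"z":0,"rx":0,"ry":0,"rz":0,"hand":0},
])

```text
time: 6.92
tool_pos: [0.4656, 0.1372, 0.086]
ee_rot: [-1.569, 0.0, -1.916]
wrist_force: [-5.9, -1.4, 14.3]
width: 0.0003
```

Call:
play_rows([
  {"x":0,"y":0,"z":0.006,"rx":0,"ry":0,"rz":0,"hand":0},
  {"x":0,"y":0,"z":0.02,"rx":0,"ry":0,"rz":0,"hand":0},
  {"x":0,"y":0,"z":0.02,"rx":0,"ry":0,"rz":0,"hand":0},
  {"x":0,"y":0,"z":0,"rx":0,"ry":0,"rz":0,"hand":0},
])

```text
time: 7.42
tool_pos: [0.4665, 0.1376, 0.1302]
ee_rot: [-1.568, 0.002, -1.916]
wrist_force: [-0.5, 0.0, -0.5]
width: 0.0008
```

```bash
python3 look.py pics/b2.png
```

```text
[0.46651066 0.13756366 0.1302301 ] [-0.45236082  0.0126399  -0.48797392] 7.425
far 244 0.0859
near 183 0.0857
left 197 0.0965
right 82 0.0954
panel 0.08279081062489224
```

View pics/b2.png

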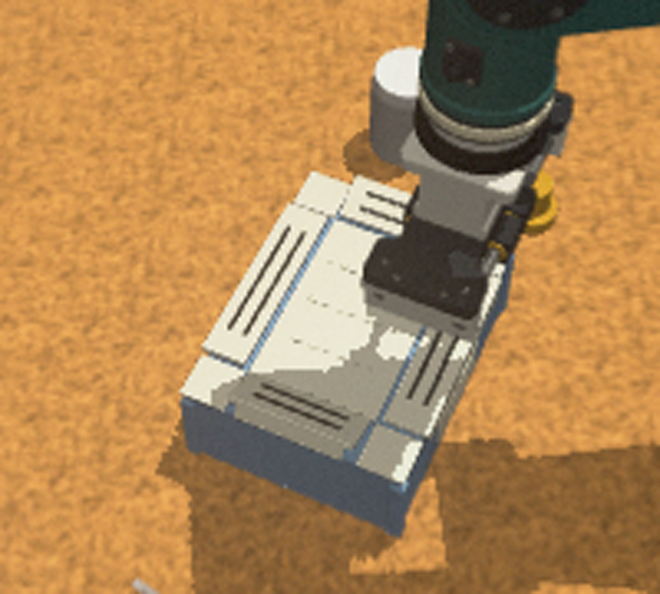

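Near is shut at 85.7 mm. Left is next.

Call:
play_rows([
  {"x":0.0336,"y":0.0221,"z":0,"rx":0,"ry":0,"rz":0,"hand":0},
  {"x":0.0336,"y":0.0221,"z":0,"rx":0,"ry":0,"rz":0,"hand":0},
  {"x":0.0336,"y":0.0221,"z":0,"rx":0,"ry":0,"rz":0,"hand":0},
  {"x":0,"y":0,"z":0,"rx":0,"ry":0,"rz":0,"hand":0},
  {"x":0,"y":0,"z":-0.01,"rx":0,"ry":0,"rz":0,"hand":0},
  {"x":0,"y":0,"z":-0.01,"rx":0,"ry":0,"rz":0,"hand":0},
  {"x":0,"y":0,"z":-0.005,"rx":0,"ry":0,"rz":0,"hand":0},
  {"x":0,"y":0,"z":0,"rx":0,"ry":0,"rz":0,"hand":0},
])

```text
time: 8.48
tool_pos: [0.5654, 0.2032, 0.1034]
ee_rot: [-1.572, -0.001, -1.916]
wrist_force: [0.0, 0.1, -0.8]
width: 0.0004
```

Call:
play_rows([
  {"x":0,"y":0,"z":-0.003,"rx":0,"ry":0,"rz":0,"hand":0},
  {"x":0,"y":0,"z":-0.003,"rx":0,"ry":0,"rz":0,"hand":0},
  {"x":0,"y":0,"z":-0.003,"rx":0,"ry":0,"rz":0,"hand":0},
  {"x":0,"y":0,"z":-0.003,"rx":0,"ry":0,"rz":0,"hand":0},
  {"x":0,"y":0,"z":-0.002,"rx":0,"ry":0,"rz":0,"hand":0},
  {"x":0,"y":0,"z":-0.002,"rx":0,"ry":0,"rz":0,"hand":0},
  {"x":0,"y":0,"z":-0.002,"rx":0,"ry":0,"rz":0,"hand":0},
  {"x":0,"y":0,"z":0,"rx":0,"ry":0,"rz":0,"hand":0},
])

```text
time: 9.48
tool_pos: [0.566, 0.2033, 0.0862]
ee_rot: [-1.571, -0.001, -1.916]
wrist_force: [-1.1, -0.3, 4.5]
width: 0.0007
```

Call:
play_rows([
  {"x":0,"y":0,"z":-0.002,"rx":0,"ry":0,"rz":0,"hand":0},
  {"x":0,"y":0,"z":-0.001,"rx":0,"ry":0,"rz":0,"hand":0},
  {"x":0,"y":0,"z":0,"rx":0,"ry":0,"rz":0,"hand":0},
])

```text
time: 9.85
tool_pos: [0.5661, 0.2034, 0.086]
ee_rot: [-1.57, -0.0, -1.916]
wrist_force: [-4.6, -0.7, 13.9]
width: 0.0003
```

Call:
play_rows([
  {"x":0,"y":0,"z":0.006,"rx":0,"ry":0,"rz":0,"hand":0},
  {"x":0,"y":0,"z":0.02,"rx":0,"ry":0,"rz":0,"hand":0},
  {"x":0,"y":0,"z":0.02,"rx":0,"ry":0,"rz":0,"hand":0},
  {"x":0,"y":0,"z":0,"rx":0,"ry":0,"rz":0,"hand":0},
])

```text
time: 10.35
tool_pos: [0.5669, 0.2036, 0.1298]
ee_rot: [-1.569, 0.001, -1.916]
wrist_force: [0.2, -0.2, 0.3]
width: 0.0004
```

```bash
python3 look.py pics/b3.png
```

```text
[0.56686074 0.20355596 0.12979609] [ 0.18780932 -0.21539913  0.28414387] 10.35
far 0 None
near 281 0.0859
left 115 0.0856
right 109 0.096
panel 0.08278267670214051
```

View pics/b3.png

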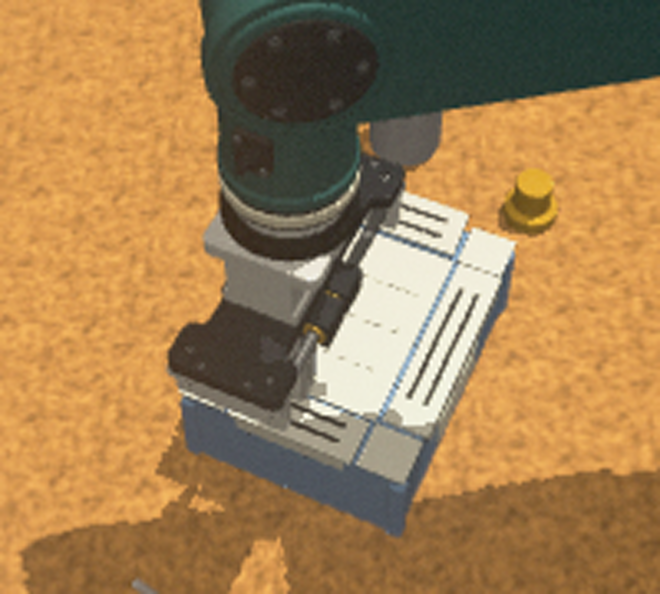

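Left is shut at 85.6 mm. Right is next.

Call:
play_rows([
  {"x":-0.016,"y":-0.0452,"z":0,"rx":0,"ry":0,"rz":0,"hand":0},
  {"x":-0.016,"y":-0.0452,"z":0,"rx":0,"ry":0,"rz":0,"hand":0},
  {"x":-0.016,"y":-0.0452,"z":0,"rx":0,"ry":0,"rz":0,"hand":0},
  {"x":-0.016,"y":-0.0452,"z":0,"rx":0,"ry":0,"rz":0,"hand":0},
  {"x":0,"y":0,"z":0,"rx":0,"ry":0,"rz":0,"hand":0},
  {"x":0,"y":0,"z":-0.01,"rx":0,"ry":0,"rz":0,"hand":0},
  {"x":0,"y":0,"z":-0.01,"rx":0,"ry":0,"rz":0,"hand":0},
  {"x":0,"y":0,"z":-0.005,"rx":0,"ry":0,"rz":0,"hand":0},
])

```text
time: 11.4
tool_pos: [0.5015, 0.0239, 0.1022]
ee_rot: [-1.573, -0.001, -1.914]
wrist_force: [-0.4, 0.4, 0.0]
width: 0.0005
```

Call:
play_rows([
  {"x":0,"y":0,"z":-0.003,"rx":0,"ry":0,"rz":0,"hand":0},
  {"x":0,"y":0,"z":-0.003,"rx":0,"ry":0,"rz":0,"hand":0},
  {"x":0,"y":0,"z":-0.003,"rx":0,"ry":0,"rz":0,"hand":0},
  {"x":0,"y":0,"z":-0.003,"rx":0,"ry":0,"rz":0,"hand":0},
  {"x":0,"y":0,"z":-0.002,"rx":0,"ry":0,"rz":0,"hand":0},
  {"x":0,"y":0,"z":-0.002,"rx":0,"ry":0,"rz":0,"hand":0},
  {"x":0,"y":0,"z":-0.002,"rx":0,"ry":0,"rz":0,"hand":0},
  {"x":0,"y":0,"z":0,"rx":0,"ry":0,"rz":0,"hand":0},
])

```text
time: 12.4
tool_pos: [0.5025, 0.0229, 0.0863]
ee_rot: [-1.57, 0.0, -1.916]
wrist_force: [-0.0, -1.0, 2.3]
width: 0.0008
```

Call:
play_rows([
  {"x":0,"y":0,"z":-0.002,"rx":0,"ry":0,"rz":0,"hand":0},
  {"x":0,"y":0,"z":-0.001,"rx":0,"ry":0,"rz":0,"hand":0},
  {"x":0,"y":0,"z":0,"rx":0,"ry":0,"rz":0,"hand":0},
])

```text
time: 12.78
tool_pos: [0.5026, 0.0228, 0.086]
ee_rot: [-1.569, 0.0, -1.916]
wrist_force: [-4.5, -1.0, 14.0]
width: 0.0005
```

Call:
play_rows([
  {"x":0,"y":0,"z":0.006,"rx":0,"ry":0,"rz":0,"hand":0},
  {"x":0,"y":0,"z":0.03,"rx":0,"ry":0,"rz":0,"hand":0},
  {"x":0,"y":0,"z":0.05,"rx":0,"ry":0,"rz":0,"hand":0},
  {"x":0,"y":0,"z":0.05,"rx":0,"ry":0,"rz":0,"hand":0},
  {"x":-0.03,"y":-0.05,"z":0,"rx":0,"ry":0,"rz":0.05,"hand":0},
  {"x":-0.03,"y":-0.05,"z":0,"rx":0,"ry":0,"rz":0.05,"hand":0},
  {"x":-0.03,"y":-0.05,"z":0,"rx":0,"ry":0,"rz":0.05,"hand":0},
  {"x":-0.03,"y":-0.05,"z":0,"rx":0,"ry":0,"rz":0.05,"hand":0},
])

```text
time: 13.78
tool_pos: [0.3809, -0.1781, 0.2183]
ee_rot: [-1.571, 0.001, -1.713]
wrist_force: [0.1, -0.8, 0.5]
width: 0.0003
```

Call:
play_rows([
  {"x":-0.03,"y":-0.05,"z":0,"rx":0,"ry":0,"rz":0.05,"hand":0},
  {"x":-0.03,"y":-0.05,"z":0,"rx":0,"ry":0,"rz":0.05,"hand":0},
  {"x":-0.03,"y":-0.05,"z":0,"rx":0,"ry":0,"rz":0.05,"hand":0},
  {"x":-0.02,"y":-0.05,"z":0,"rx":0,"ry":0,"rz":0.05,"hand":0},
  {"x":0,"y":0,"z":0,"rx":0,"ry":0,"rz":0,"hand":0},
  {"x":0,"y":0,"z":0,"rx":0,"ry":0,"rz":0,"hand":0},
])

```text
time: 14.52
tool_pos: [0.2722, -0.3765, 0.2182]
ee_rot: [-1.571, 0.002, -1.516]
wrist_force: [-1.0, 1.0, 0.7]
width: 0.0002
```

```bash
python3 look.py pics/b4.png; python3 - <<'E'
from h import *
for n in('top','side'):
    s=snapshot(n); s0=np.load(f'{n}0.npy',allow_pickle=True).item()
    for t in (s0,s):
        c=cloud(t); hsv=cv2.cvtColor(t['color'],cv2.COLOR_RGB2HSV)
        m=(c[...,2]>.07)&(c[...,2]<.115)&(hsv[...,1]<60)&(np.abs(c[...,:2]-[.5,.05]).max(2)<.25)
        k,l,st,ce=cv2.connectedComponentsWithStats(m.astype(np.uint8)); print(n)
        for i in range(1,k):
            if st[i,4]>150:
                P=c[l==i]; print(ce[i].round(2),P.mean(0).round(4),cv2.minAreaRect((P[:,:2]*1000).astype(np.float32)),P[:,2].max())
    if n=='top': cv2.imwrite('pics/topend.png',s['color'][...,::-1])
E
```

```text
[ 0.27219711 -0.37649281  0.21819565] [-0.99381098  1.03350197  0.72848886] 14.525
far 245 0.0859
near 277 0.0857
left 188 0.0856
right 130 0.0857
panel 0.08282802371069053
top
[290.74 213.16] [0.5346 0.1108 0.0862] ((535.9334106445312, 111.08058166503906), (218.6846160888672, 168.49017333984375), 70.35896301269531) 0.10301405765912819
[399.14 222.98] [ 0.5073 -0.1221  0.0821] ((507.69635009765625, -122.51612854003906), (54.906471252441406, 55.81391906738281), 88.99272155761719) 0.0875690902468188
top
[290.83 213.01] [0.5353 0.1109 0.0827] ((536.2784423828125, 111.50376892089844), (217.89077758789062, 167.63299560546875), 69.93106079101562) 0.09005481423823081
[399.31 222.88] [ 0.5075 -0.1224  0.0825] ((507.5530700683594, -122.40961456298828), (55.08001708984375, 55.754146575927734), 88.40917205810547) 0.08954376855911605
side
[363.27 163.75] [ 0.5071 -0.1156  0.0823] ((508.7550354003906, -121.10277557373047), (54.894996643066406, 57.737098693847656), 20.766281127929688) 0.08843850558896516
[346.49 238.09] [0.5343 0.1229 0.087 ] ((533.0504150390625, 115.86299133300781), (219.5059051513672, 166.27964782714844), 70.43135070800781) 0.103216874042942
side
[363.26 163.77] [ 0.5071 -0.1155  0.0824] ((507.09307861328125, -118.8742446899414), (55.855125427246094, 56.38575744628906), 38.26300811767578) 0.09048232030888348
[346.5  239.14] [0.5342 0.1234 0.0836] ((534.5017700195312, 114.37847900390625), (218.67198181152344, 168.48989868164062), 70.2835693359375) 0.09072804246614963
```

View pics/b4.png

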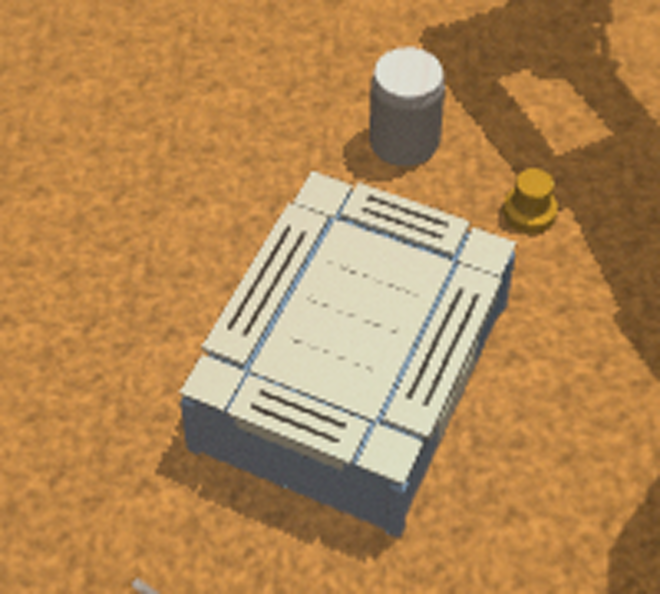

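View pics/topend.png

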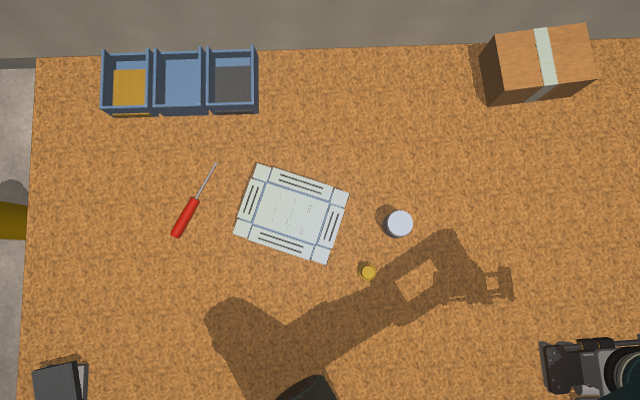

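All four sections are flush. The case is still centred near (291,213), and the driver, tin and coupling are where they started. The hand is clear, so I'm handing in.

```bash
python3 -c "
from bench import workorder
print(workorder.close_job())"
```

```text
the job is handed in; nothing more can be done
None
```

All four rim sections are shut and the job is handed in. I pressed them one after another with closed fingers, in the order far, near, left, right. The reported vertical wrist force was 14–16 N at the bottom of each press.

- **Sections:** after the last press and retreat, all four measured 85.6–85.9 mm high against 86 mm for shut. The open ones had measured about 96 mm, and both final pictures show them flush.
- **Case and bystanders:** the case and tin show no movement beyond measurement noise, at most 1.5 mm in any reading. I checked the screwdriver and coupling only by eye, and they look unmoved.
- **Finish:** the hand is clear, about 0.45 m from the case. The last move ended at about 14.5 s of the 45 s allowed.
- **Disagreement:** the two cameras placed the case and tin about 5–6 mm apart in y. I used the average for the case, and the presses landed well inside each strip.

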